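# Make up the stem kit and the freewheel kit for two bicycle repairs

## Task

Make up the parts for two booked-in bicycle repairs: in the three-cell tray the headset kit, with the short stem in the long cell and the headset spacer and headset cup in the two small cells, one in each, and in the two-cell tray the freewheel kit, with the freewheel in the larger cell and its remover in the smaller one. Set each part down inside its cell flat on the tray floor, the same way up as it stood on the bench, without dropping it. Leave the long stem and the bottom-bracket socket where they are, and let go of everything.

Things in the scene. Friction and masses are not known exactly. Their poses are not given: they have to be found in the camera images.
- tray_three: Red sheet-steel job tray with THREE cells, 209 (x) by 156 mm (y), fixed. Floor 3 mm thick, walls 3 mm thick, tops at 18 mm. Origin: centre of underside, on the bench. +x half: one undivided cell, the long cell, inside 100 (x) by 150 mm (y), centre x = +51.5 mm, y = 0. -x half: two small cells, each inside 100 (x) by 73.5 mm (y), centres x = -51.5 mm, y = +38.25 and -38.25 mm.
- tray_two: Narrower red sheet-steel job tray with TWO cells, 207 (x) by 106 mm (y), fixed. Floor 3 mm thick, walls 3 mm thick, tops at 18 mm. Origin: centre of underside, on the bench. Larger cell: inside 118 (x) by 100 mm (y), centre x = +41.5 mm, y = 0. Smaller cell: inside 80 (x) by 100 mm (y), centre x = -60.5 mm, y = 0.
- stem_short: Short handlebar stem, matt black, lying: 126 mm long, 40 mm high, 0.14 kg. Upright steerer clamp (dia. 36) at x = -40 mm with pinch ear to x = -66; level handlebar clamp (dia. 40, 44 wide along y) at x = +40; round neck between, 30 mm thick, axis 20 mm up, free from x = -20 to +20 mm: grasp it there across y. Origin: underside, midway between the clamps; x towards the handlebar clamp.
- stem_long: Long handlebar stem, same make, section and height, but 166 mm long, its clamps 120 mm apart (80 in the short one), at x = -60 and +60 mm. Not for either kit. Origin: underside, midway between the clamps; x towards the handlebar clamp.
- spacer: Headset spacer: plain aluminium tube standing on end, 36 mm outside diameter, 29 mm bore, 40 mm high, 30 g. Origin: centre of its underside, z up.
- cup: Headset cup: low bright steel stepped ring, wide side down: 44 mm diameter for the lower 14 mm, above that a skirt of 34 mm diameter; 26 mm high in all, hole of about 29 mm right through. 60 g. Origin: centre of its underside, z up.
- freewheel: Single-speed bicycle freewheel, dark steel, lying flat: round body 46 mm in diameter, 22 mm high, with a 26 mm hole, and 13 teeth around its lower part (tips 59 mm across, 3 to 7 mm above its underside; smooth body above). 0.16 kg. Origin: centre of its underside, z up.
- remover: Freewheel remover: small steel tool standing on its dark hexagon (25 mm across flats, 16 mm high), with a bright round splined shank 20 mm in diameter above it; 40 mm high in all, narrow hole in the top. 90 g. Origin: centre of its underside, z up.
- bb_socket: Bottom-bracket socket: stout bright steel cup, 46 mm outside diameter, splined mouth of 36 mm upwards, on a dark hexagon foot 32 mm across flats, 14 mm high; 38 mm high in all. Not for either kit. Origin: centre of its underside, z up.
Not all that is in view belongs to the job. What is shaped like the cup but orange is not meant. Leave any yellow look-alike of the stem_short alone.

How it is judged (in metres and radians):
At the end, for the whole second after the job is handed in: Short stem in the long cell, spacer and cup one in each small cell of the three-cell tray; freewheel in the larger, remover in the smaller cell of the other; all inside, on the floor (4 mm), way up as at the start (0.12 rad), at rest. Long stem and big socket moved under 20 mm (x of stem_short in the frame of tray_three between 0.0195 and 0.0835 m and y of stem_short in the frame of tray_three between -0.02 and 0.02 m and (((x of spacer in the frame of tray_three between -0.0855 and -0.0175 m and y of spacer in the frame of tray_three between 0.0172 and 0.0592 m) and (x of cup in the frame of tray_three between -0.0855 and -0.0175 m and y of cup in the frame of tray_three between -0.0592 and -0.0172 m)) or ((x of spacer in the frame of tray_three between -0.0855 and -0.0175 m and y of spacer in the frame of tray_three between -0.0592 and -0.0172 m) and (x of cup in the frame of tray_three between -0.0855 and -0.0175 m and y of cup in the frame of tray_three between 0.0172 and 0.0592 m))) and x of freewheel in the frame of tray_two between 0.0095 and 0.0735 m and y of freewheel in the frame of tray_two between -0.023 and 0.023 m and x of remover in the frame of tray_two between -0.0895 and -0.0315 m and y of remover in the frame of tray_two between -0.039 and 0.039 m and z of stem_short in the frame of tray_three between 0 and 0.007 m and angle between each of stem_short, spacer, cup, freewheel, remover's own z axis and vertical below 0.12 rad and linear speed of each of stem_short, spacer, cup, freewheel, remover below 0.02 m/s and z of spacer in the frame of tray_three between 0 and 0.007 m and z of cup in the frame of tray_three between 0 and 0.007 m and z of freewheel in the frame of tray_two between 0 and 0.007 m and z of remover in the frame of tray_two between 0 and 0.007 m and distance of each of stem_long, bb_socket from where it was at the start of the episode below 0.02 m); the robot touches nothing.
It fails at once if the long stem was disturbed (moved more than 20 mm) (distance of stem_long from where it was at the start of the episode above 0.02 m).
It fails at once if the bottom-bracket socket was disturbed (moved more than 20 mm) (distance of bb_socket from where it was at the start of the episode above 0.02 m).
It fails at once if a part was dropped or thrown (over 0.8 m/s while not held: a fall of about 33 mm) ((linear speed of stem_short above 0.8 m/s and contact force between the fingers and stem_short below 0.05 N) or (linear speed of spacer above 0.8 m/s and contact force between the fingers and spacer below 0.05 N) or (linear speed of cup above 0.8 m/s and contact force between the fingers and cup below 0.05 N) or (linear speed of freewheel above 0.8 m/s and contact force between the fingers and freewheel below 0.05 N) or (linear speed of remover above 0.8 m/s and contact force between the fingers and remover below 0.05 N)).
It also fails if it takes over 109 s, if anything falls off the work surface, if the arm or the gripper's body presses on something with over 40 N, if the wrist force passes 120 N, or if a joint passes its speed limit or range.

## Robot

A 6-joint arm with a two-finger parallel gripper is mounted at the origin on the work surface. World frame = base frame: x ahead of the robot, y to its left, z up, the work surface at z = 0. Lengths are in mm, angles in rad, forces in N, time in s.
With the tool pointing down it reaches from about 250 to 800 mm from the base axis. Payload 8.5 kg.
Tool frame: the origin (TCP) lies at the very end of the fingers, on their centre line; the grasp point (between the pads) lies 19 mm behind it (robot.pinch_z is the distance from the TCP to the grasp point, in mm); z points along the fingers, y is the line along which they close (so a half turn about z gives the same grasp; the last joint's range is limited). The gripper opens to 85 mm and grips with 20 to 120 N. Pads are 22 mm wide; open, the fingers measure 114 mm over their backs; the gripper's body (76 mm by 85 mm) begins 54 mm behind the grasp point. The pads swing forward as they close: fully open they stand 13 mm farther back than shut.
Start: joints at [1.238, 0.238, -0.013, 1.319, 0, 1.571], TCP at [171.495, 496.149, 193.176] pointing down, gripper open.
Joint ranges: [-2.66, 2.66], [-1.03, 1.9], [-1.14, 1.46], [-1.82, 2.27], [-1.45, 1.34], [-3.14, 3.14]. Speed limits (rad/s): [2.22, 2.22, 2.79, 3.14, 3.14, 3.14].

## Interface

Orientations are given as a unit quaternion [x, y, z, w].
In Python, from cell import read_state, eyes, sign_off, robot gives the robot as it stands.
- The arm moves only by the tool send_rows, never from a script. Its argument "series" is text: rows parted by semicolons, each of 5 numbers parted by spaces: the shift along the tool's x, y, z in m, then the turn about the tool's z in rad, then the finger opening in m, from 0 to 0.0854. In form: tx ty tz spin gripper; .... A call has 1 to 8 rows; each row shifts and turns the commanded pose from where the row before left it, along the tool's axes as they then stand; what a row does not reach is not made up. A row lasts 1/8 s, in which the tool goes at most 62.5 mm and 10.7 degrees, less where a joint would pass 70% of its speed; a pose out of reach is approached as far as the arm can. A call is refused whole if a number of a shift passes 0.0625 or a number of a turn 0.188, either way. A call with a gripper value outside its range is refused whole. The fingers move at their own pace and stop on an object; "force" is the grip in N (left out, the last holds). Time passes only in rows, so rows that do not move let the fingers close. It gives the time, the measured TCP pose, the force, the opening and the grip force at its end, in the units of the state.
- read_state(): the state, without advancing time (a new reading comes with each control period).
- eyes.get_image(name): name is "scene" or "top" or "wrist"; returns a dict with "color" (400x640x3 uint8, red, green, blue), "range_z" (400x640 float32, mm along the optical axis (not along the pixel's ray), 0 where there is no reading), "fovy" (degrees; the focal length in pixels is half the picture's height over the tangent of half this angle, whatever the lens; pixels are square), "cx", "cy" (the principal point, pixels), "pose" (4x4, takes a point from camera to world coordinates). Camera axes: x right, y down, z forward; pixel columns grow to the right and rows downward; lengths in mm; the calibration is good to about 2 mm. A picture is of the moment at which its call begins.
- sign_off(): hands the job in; it is judged then, once.
The state is a dict: "time_s": time; "joint_pos": joint angles; "qd": joint speeds; "joint_torque": joint torques, N m; "tool_pos": TCP position; "orientation": TCP orientation; "ft_force": force on the tool from outside, world axes, zero at the start; "ft_torque": the same for the moment, N m; "opening": finger opening in mm; "gripper_force": force on a finger pad.
Only numpy, scipy, OpenCV 4.12 (cv2) and the standard library are available. Lean on these libraries where they do the work, as an engineer would, in place of code of your own. Each camera call takes 0.05 s, during which the arm holds its last target. There are 200 camera calls.

## Working session

There is one attempt and no reset: what is moved stays moved. The work goes in short steps, Python scripts to look and compute and a tool call to move; the robot and the scene stay as the last step left them, time stands still between calls to the robot, and variables do not carry over. Pictures are saved under pics/ and viewed, at most 14 in all, crops included, and the job is handed in when it is done.

Besides the shell and the picture viewer there is one more tool, called after "Emit:" as a command line: name --argument value ..., lists and objects as JSON in quotes. send_rows: Moves the arm, as the interface text tells. Its arguments: {"type":"object","properties":{"series":{"type":"string"},"force":{"type":"number"}},"required":["series"]}

```bash
ls; mkdir -p pics
python3 - <<'E'
from cell import read_state, eyes, robot
import cv2,numpy as np
print(read_state())
for n in ["scene","top"]:
    d=eyes.get_image(n); cv2.imwrite(f"pics/{n}0.png",d["color"][:,:,::-1]); np.savez(f"{n}0.npz",**d)
    print(n,d["fovy"],d["cx"],d["cy"],np.round(d["pose"],3).tolist())
E
```

```text
pics
{'time_s': 0.0, 'joint_pos': array([ 1.23801938e+00,  2.38802348e-01, -1.42573654e-02,  1.31922832e+00,
        9.15847461e-06,  1.57078448e+00]), 'qd': array([ 2.02305799e-03, -2.04343825e-03,  7.28114615e-04, -6.75447320e-05,
       -1.41568419e-04, -5.75176553e-04]), 'joint_torque': array([-9.19647900e-04, -5.38776219e+01,  3.46435583e+01,  1.84923084e-02,
       -1.80341285e-04,  1.49620689e-06]), 'tool_pos': array([171.33932997, 495.73933904, 192.56516253]), 'orientation': array([ 1.65615904e-01,  9.86190051e-01, -7.34792667e-04, -1.28049778e-04]), 'ft_force': array([ 0.16838452, -0.26582898, -0.36970811]), 'ft_torque': array([-0.00555575, -0.05063737,  0.00336907]), 'gripper_force': 0.0, 'opening': 85.4696269900268}
scene 54.25771919986567 318.23366675725924 206.6232821017425 [[0.58, 0.613, -0.537, 1047.427], [0.815, -0.439, 0.378, -307.511], [-0.004, -0.657, -0.754, 702.434], [0.0, 0.0, 0.0, 1.0]]
top 44.71387014448113 325.60345606967365 192.93481283723818 [[-0.014, -0.998, 0.064, 495.608], [-1.0, 0.013, -0.013, 39.983], [0.012, -0.064, -0.998, 1359.004], [0.0, 0.0, 0.0, 1.0]]
```

View pics/top0.png

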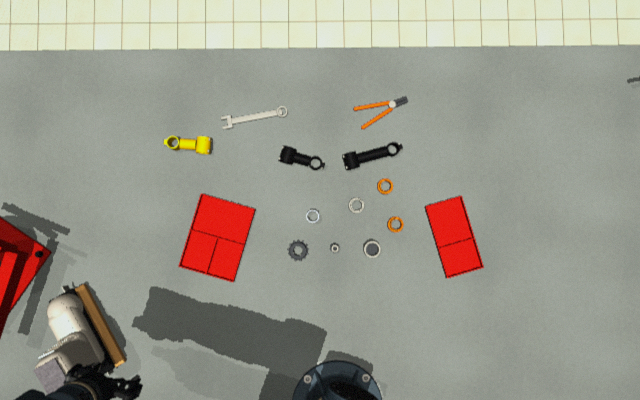

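View pics/scene0.png

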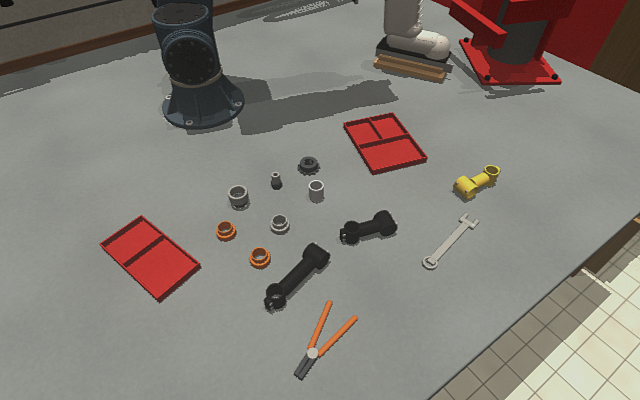

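The top view shows two candidates for most of the parts:
- **Black stems:** short at (303,157) and long at (372,155). The yellow look-alike is at (189,145).
- **Rings and sockets:** bright spacer (313,215), bright cup (356,205), orange look-alikes (385,186) and (395,224), bb_socket (372,249).
- **Freewheel kit:** toothed freewheel (298,250), remover (335,248).
- **Trays:** three-cell (217,238), two-cell (454,237). There are also background props at far left.

I choose the shorter black stem, the plain tube at (313,215), the bright stepped ring at (356,205), the toothed disc and the small tool.

```bash
cat > h.py <<'E'
import numpy as np,cv2
from cell import eyes
def load(n): return dict(np.load(n,allow_pickle=True))
def f(d): return 200/np.tan(np.radians(float(d["fovy"]))/2)
def ray(d,uv):
    uv=np.atleast_2d(uv).astype(float); F=f(d)
    r=np.c_[(uv[:,0]-d["cx"])/F,(uv[:,1]-d["cy"])/F,np.ones(len(uv))]
    return d["pose"][:3,3], r@d["pose"][:3,:3].T
def onz(d,uv,z):
    o,r=ray(d,uv); return o+r*((z-o[2])/r[:,2])[:,None]
def proj(d,p):
    c=(np.atleast_2d(p)-d["pose"][:3,3])@d["pose"][:3,:3]; F=f(d)
    return np.c_[c[:,0]/c[:,2]*F+d["cx"],c[:,1]/c[:,2]*F+d["cy"]]
def cloud(d):
    v,u=np.mgrid[:400,:640]; o,r=ray(d,np.c_[u.ravel(),v.ravel()])
    return (o+r*d["range_z"].reshape(-1,1)).reshape(400,640,3)
def snap(name,tag):
    d=eyes.get_image(name); np.savez(tag+".npz",**d); cv2.imwrite(f"pics/{tag}.png",d["color"][:,:,::-1]); return d
E
python3 - <<'E'
from h import *
T=load("top0.npz");S=load("scene0.npz")
print("tcp",proj(T,[171,496,193]),proj(S,[171,496,193]))
for nm,uv in dict(short=(303,157),long=(372,155),spacer=(313,215),cup=(356,205),fw=(298,250),rem=(335,248),sock=(372,249)).items():
    for z in (0,40):
        p=onz(T,uv,z); print(nm,z,p.round(0)[0],proj(S,p).round(0)[0])
for n,d in (("T",T),("S",S)):
    P=cloud(d); hsv=cv2.cvtColor(d["color"],cv2.COLOR_RGB2HSV)
    m=(((hsv[...,0]<4)|(hsv[...,0]>176))&(hsv[...,1]>180)&(hsv[...,2]>60)).astype(np.uint8)
    cs,_=cv2.findContours(cv2.morphologyEx(m,cv2.MORPH_CLOSE,np.ones((5,5))),0,2)
    for c in cs:
        if cv2.contourArea(c)<800: continue
        w=onz(d,c[:,0],18)[:,:2].astype(np.float32); print(n,c[:,0].mean(0),cv2.minAreaRect(w),P[...,2][m>0].min())
        mm=np.zeros_like(m);cv2.drawContours(mm,[c],-1,1,-1); z=P[...,2][(mm>0)&(d["range_z"]>0)]; print("z pct",np.percentile(z,[2,20,50,80,98]).round(1))
    g=(d["range_z"]>0)&(P[...,2]>12)&(P[...,2]<60)&(P[...,0]>200)&(P[...,0]<800)&(abs(P[...,1])<450)
    k,l,st,ce=cv2.connectedComponentsWithStats(g.astype(np.uint8))
    for i in range(1,k):
        if st[i,4]>15: q=P[l==i]; print(n,ce[i].round(0),st[i,4],"xy mid",((q.max(0)+q.min(0))/2).round(0)[:2],"ext",np.ptp(q,0).round(0)[:2],"z98",np.percentile(q[:,2],98).round(1), np.median(d["color"][l==i],0))
E
```

```text
tcp [[126.52191962 366.02049529]] [[368.31772632  19.62688789]]
short 0 [685.  85.   0.] [368. 237.]
short 40 [679.  83.  40.] [368. 224.]
long 0 [ 688. -110.    0.] [297. 282.]
long 40 [ 683. -105.   40.] [296. 269.]
spacer 0 [522.  59.   0.] [317. 198.]
spacer 40 [521.  58.  40.] [316. 186.]
cup 0 [548. -62.   0.] [280. 227.]
cup 40 [546. -59.  40.] [280. 215.]
fw 0 [425. 101.   0.] [309. 169.]
fw 40 [427. 100.  40.] [308. 158.]
rem 0 [429.  -2.   0.] [276. 186.]
rem 40 [431.  -0.  40.] [275. 175.]
sock 0 [ 425. -104.    0.] [238. 203.]
sock 40 [ 427. -100.   40.] [238. 191.]
T [ 18.67484663 266.60736196] ((401.82379150390625, 843.697021484375), (249.40281677246094, 132.3112335205078), 1.6561355590820312) -6.470596085177931
z pct [  7.1  11.   14.4 171.5 213.8]
T [453.83464567 236.84251969] ((457.5388488769531, -328.44561767578125), (204.95252990722656, 106.27548217773438), 15.54401683807373) -6.470596085177931
z pct [-2.7  1.   3.7  6.8 20. ]
T [216.66887417 238.        ] ((464.3714599609375, 322.72808837890625), (155.78846740722656, 206.6586151123047), 73.0474624633789) -6.470596
[... 1924 characters left out ...]
]
S [316. 189.] 248 xy mid [520.  59.] ext [36. 35.] z98 43.1 [89. 86. 83.]
S [238. 195.] 333 xy mid [ 427. -101.] ext [47. 45.] z98 41.3 [75. 73. 69.]
S [368. 226.] 935 xy mid [682.  87.] ext [ 66. 127.] z98 43.1 [43. 42. 41.]
S [149. 255.] 804 xy mid [ 457. -331.] ext [226. 155.] z98 21.1 [129.  43.  40.]
S [280. 223.] 213 xy mid [550. -63.] ext [39. 43.] z98 29.1 [108. 106.  99.]
S [225. 230.] 223 xy mid [ 495. -170.] ext [39. 42.] z98 29.0 [128.  75.  45.]
S [296. 275.] 1362 xy mid [ 683. -107.] ext [ 72. 167.] z98 43.0 [44. 43. 42.]
S [260. 257.] 239 xy mid [ 601. -143.] ext [40. 43.] z98 29.4 [144.  86.  47.]
S [323. 316.] 96 xy mid [ 781. -111.] ext [37. 59.] z98 14.7 [210. 120.  62.]
```

```bash
cat >> h.py <<'E'
from cell import read_state
from scipy.spatial.transform import Rotation as Rt
def go(x,y,z,yaw=None):
    """print shift in tool axes (m) from now, and spin (rad) so that tool y points along world yaw (deg)"""
    s=read_state(); R=Rt.from_quat(s["orientation"]).as_matrix(); d=R.T@(np.array([x,y,z])-s["tool_pos"])/1000
    yw=np.degrees(np.arctan2(R[1,1],R[0,1])); print("t",round(s["time_s"],2),"tcp",s["tool_pos"].round(1),"yaw",yw.round(1),"open",round(s["opening"],1),"-> shift",d.round(4),"spin",None if yaw is None else np.radians((yw-yaw+180)%360-180).round(3))
    return d
E
python3 - <<'E'
from h import *
from cell import robot
print([(a,getattr(robot,a)) for a in dir(robot) if a[0]!='_' and not callable(getattr(robot,a))])
go(540,30,330,-16)
for n in ("top0","scene0"):
    d=load(n+".npz");P=cloud(d)
    g=(d["range_z"]>0)&(P[...,2]>14)&(P[...,2]<60)&(np.hypot(P[...,0]-682,P[...,1]-87)<90)
    q=P[g][:,:2].astype(np.float32); print(n,cv2.minAreaRect(q))
E
```

```text
[('pinch_z', 18.700000000000003)]
t 0.1 tcp [171.4 495.8 192.6] yaw 70.9 open 85.3 -> shift [-0.5006 -0.32   -0.1369] spin 1.517
top0 ((676.3735961914062, 86.90904998779297), (125.59246826171875, 43.05736541748047), 72.55535125732422)
scene0 ((676.0880737304688, 85.4155044555664), (125.89231872558594, 45.63521957397461), 73.88858795166016)
```

Emit:
send_rows --series "-0.04 -0.02 -0.0137 0 0.085; -0.05 -0.032 -0.0137 0 0.085; -0.05 -0.032 -0.0137 0 0.085; -0.05 -0.032 -0.0137 0 0.085; -0.05 -0.032 -0.0137 0 0.085; -0.05 -0.032 -0.0137 0 0.085; -0.05 -0.032 -0.0137 0 0.085; -0.05 -0.032 -0.0137 0 0.085" --force 40

```text
time_s: 1.1
tool_pos: [461.2, 136.4, 303.2]
orientation: [0.166, 0.986, 0.0, -0.0]
ft_force: [1.0, 1.1, -0.1]
opening: 85.2
gripper_force: 0.0
```

Emit:
send_rows --series "-0.05 -0.032 -0.0137 0 0.085; -0.05 -0.032 -0.0137 0 0.085; 0 0 0 0.168 0.085; 0 0 0 0.168 0.085; 0 0 0 0.168 0.085; 0 0 0 0.168 0.085; 0 0 0 0.168 0.085; 0 0 0 0.168 0.085"

```text
time_s: 2.1
tool_pos: [533.8, 45.0, 329.8]
orientation: [0.623, 0.782, -0.0, -0.0]
ft_force: [0.2, -0.3, 0.1]
opening: 84.9
gripper_force: 0.0
```

Emit:
send_rows --series "0 0 0 0.168 0.085; 0 0 0 0.168 0.085; 0 0 0 0.168 0.085; 0 0 0 0 0.085; 0 0 0 0 0.085"

```text
time_s: 2.72
tool_pos: [533.9, 45.0, 330.0]
orientation: [0.796, 0.605, -0.0, -0.0]
ft_force: [0.2, -0.2, 0.6]
opening: 84.9
gripper_force: 0.0
```

Run:
```python
from h import *
d=snap("wrist","w1"); go(677,89,120,-17)
print(d["fovy"],d["pose"].round(3).tolist())
for n,p in dict(stem=(677,89,40),spacer=(520,60,40),cup=(549,-61,26),fw=(427,101,22),rem=(431,1,40)).items(): print(n,proj(d,p).round(0))
```

```text
t 2.77 tcp [533.9  45.  330.1] yaw -15.5 open 84.7 -> shift [0.0808 0.1261 0.21  ] spin 0.026
59.05229891801971 [[0.964, -0.258, -0.07, 551.633], [-0.267, -0.93, -0.253, 108.395], [0.0, 0.262, -0.965, 511.322], [0.0, 0.0, 0.0, 1.0]]
stem [[417.  90.]]
spacer [[305. 145.]]
cup [[348. 219.]]
fw [[232. 132.]]
rem [[255. 203.]]
```

View pics/w1.png

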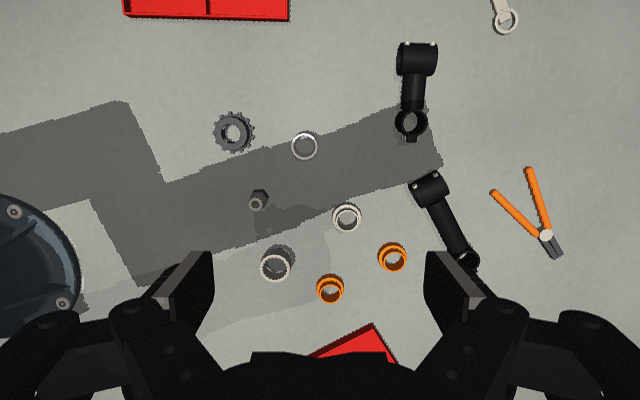

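The close wrist view confirms the choice. The short black stem runs from (417,58), its handlebar clamp, to (411,122), its steerer clamp. The plain tube is at (305,145), the bright stepped ring at (347,217), the freewheel at (233,132) and the remover at (258,200). The socket (276,263), the long stem (445,220) and the orange rings (392,257) and (330,289) stay where they are.

Run:
```python
from h import *
d=load("w1.npz");P=cloud(d);ok=d["range_z"]>0
bench=P[(P[...,2]<8)&ok][:,2]; print("bench",np.median(bench))
for n,(x,y,r,zl) in dict(spacer=(520,60,40,30),cup=(549,-61,40,18),fw=(427,101,45,16),rem=(431,1,30,30)).items():
    q=P[ok&(np.hypot(P[...,0]-x,P[...,1]-y)<r)&(P[...,2]>zl)]
    c,rad=cv2.minEnclosingCircle(q[:,:2].astype(np.float32)); print(n,np.round(c,1),round(rad,1),"top",np.percentile(q[:,2],[50,95]).round(1))
g=ok&(P[...,2]>14)&(np.hypot(P[...,0]-677,P[...,1]-87)<85)
print(cv2.minAreaRect(P[g][:,:2].astype(np.float32)),np.percentile(P[g][:,2],98))
m=g.astype(np.uint8); 
# neck: slices across the axis
a=np.radians(73.2);u=np.array([np.cos(a),np.sin(a)]);v=np.array([-u[1],u[0]])
q=P[g][:,:2]-[677,89];s=q@u;t=q@v
for lo in range(-70,65,10):
    k=(s>=lo)&(s<lo+10)
    if k.sum()>3: print(lo,t[k].min().round(1),t[k].max().round(1),end=" | ")
```

```text
bench 0.6816102592384823
spacer [520.  60.] 40.0 top [448.5 462.4]
cup [547.  -62.4] 17.0 top [25.6 27.7]
fw [424.5 100.5] 23.0 top [22.2 23.8]
rem [430.1   0. ] 10.7 top [39.8 41.7]
((675.1770629882812, 85.17689514160156), (125.66092681884766, 44.29550552368164), 73.09943389892578) 41.69553144415136
-70 -8.7 9.6 | -60 -13.9 15.6 | -50 -17.1 18.4 | -40 -16.9 18.1 | -30 -14.4 15.3 | -20 -13.4 15.4 | -10 -13.4 15.3 | 0 -13.4 15.5 | 10 -20.6 22.3 | 20 -21.4 22.7 | 30 -21.6 22.6 | 40 -21.1 22.5 | 50 -21.4 22.7 |
```

```bash
python3 -c "
from h import *
go(675.5,87.5,80,-16.9)"
```

```text
t 2.77 tcp [533.9  45.  330.1] yaw -15.5 open 84.7 -> shift [0.0789 0.1251 0.25  ] spin 0.024
```

Emit:
send_rows --series "0.0079 0.0125 0.02 0 0.085; 0.0142 0.0225 0.046 0 0.085; 0.0142 0.0225 0.046 0 0.085; 0.0142 0.0225 0.046 0 0.085; 0.0142 0.0225 0.046 0 0.085; 0.0142 0.0226 0.046 0 0.085; 0 0 0 0.024 0.06; 0 0 0 0 0.06"

```text
time_s: 3.78
tool_pos: [675.7, 87.0, 81.0]
orientation: [0.804, 0.595, -0.0, 0.0]
ft_force: [0.0, 1.0, -0.7]
opening: 59.8
gripper_force: 0.0
```

```bash
python3 -c "
from h import *
d=snap('wrist','w2');go(675.5,87.5,6,-16.9)"
```

```text
t 3.83 tcp [676.1  87.   82. ] yaw -17.0 open 60.0 -> shift [ 0.0003 -0.0008  0.076 ] spin -0.002
```

View pics/w2.png

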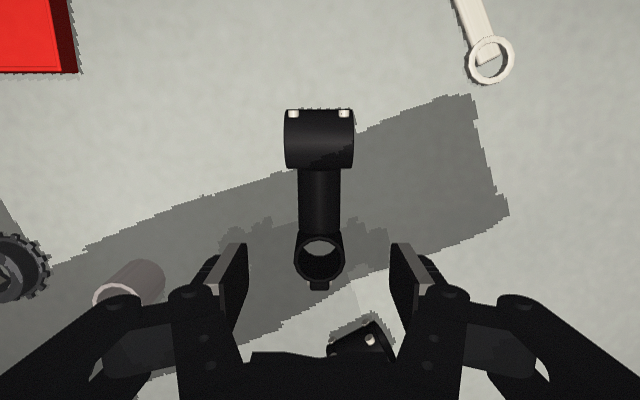

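The stem's axis at x≈320 px lies midway between the pads (248 and 391), and the neck runs along the image, so the tool can go straight down.

Emit:
send_rows --series "0 0 0.02 0 0.06; 0 0 0.028 0 0.06; 0 0 0.02 0 0.06; 0 0 0.008 0 0.06; 0 0 0 0 0.02; 0 0 0 0 0.02; 0 0 0 0 0.02; 0 0 0 0 0.02" --force 50

```text
time_s: 4.82
tool_pos: [676.0, 87.1, 4.7]
orientation: [0.804, 0.594, 0.0, 0.0]
ft_force: [-0.4, -0.2, -0.6]
opening: 20.4
gripper_force: 0.0
```

```bash
python3 -c "
from h import *
d=snap('wrist','w3');go(675.5,87.5,6,-16.9)"
```

```text
t 4.88 tcp [675.9  87.1   4.5] yaw -17.1 open 20.3 -> shift [ 0.0003 -0.0005 -0.0015] spin -0.003
```

View pics/w3.png

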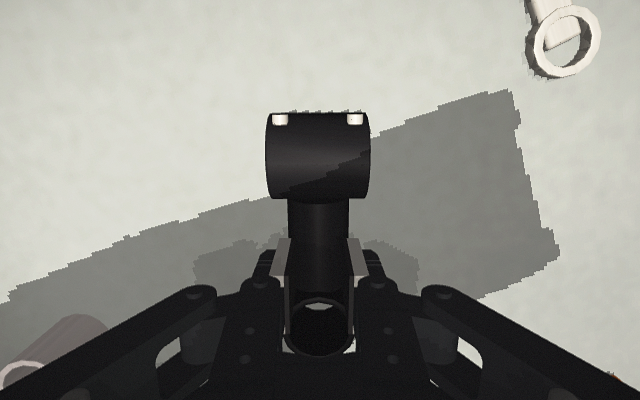

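Emit:
send_rows --series "0 0 0 0 0; 0 0 0 0 0; 0 0 0 0 0" --force 50

```text
time_s: 5.25
tool_pos: [675.7, 87.1, 4.2]
orientation: [0.804, 0.594, -0.0, 0.0]
ft_force: [0.3, -1.2, 0.3]
opening: -0.1
gripper_force: 0.0
```

```bash
python3 -c "
from h import *
d=snap('wrist','w4');go(675.5,87.5,6,-16.9)"
```

```text
t 5.3 tcp [675.7  87.    4.1] yaw -17.1 open 0.1 -> shift [ 0.0004 -0.0003 -0.0019] spin -0.003
```

View pics/w4.png

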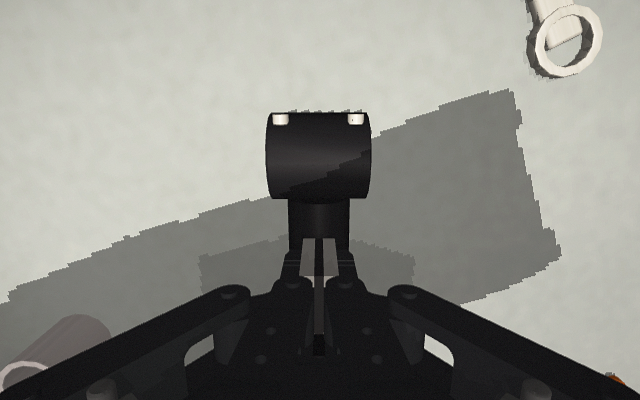

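Run:
```python
from h import *
for n in ("w2","w3","w4"):
    d=load(n+".npz");P=cloud(d)
    print(n,d["pose"][:3,3].round(1),"bench",P[40,150].round(1),P[200,600].round(1))
    for v,u in ((150,320),(220,320),(245,305),(255,335),(270,305),(280,285),(255,282),(255,360),(270,250),(275,400),(280,240),(300,310),(340,300),(350,319)): print((v,u),P[v,u].round(0),end=" ")
    print()
```

```text
w2 [695.  149.9 262.3] bench [596.9 222.6   0.7] [880.5  16.9   1.3]
(150, 320) [688. 122.  41.] (220, 320) [674.  76.  36.] (245, 305) [653.  48.   1.] (255, 335) [674.  39.  15.] (270, 305) [652.  43.  34.] (280, 285) [628.  23.   0.] (255, 282) [633.  45.   2.] (255, 360) [692.  26.   0.] (270, 250) [603.  40.   1.] (275, 400) [706.  82. 145.] (280, 240) [647.  96. 140.] (300, 310) [642.   0.   1.] (340, 300) [622. -35.   1.] (350, 319) [634. -50.  -0.] 
w3 [695.3 150.  186. ] bench [626.2 201.4   1.2] [8.271e+02 5.540e+01 7.000e-01]
(150, 320) [690. 132.  41.] (220, 320) [681. 101.  35.] (245, 305) [671.  91.  36.] (255, 335) [683.  82.  34.] (270, 305) [667.  79.  34.] (280, 285) [668.  99.  81.] (255, 282) [666. 101.  65.] (255, 360) [694.  92.  64.] (270, 250) [631.  72.   1.] (275, 400) [712.  44.   1.] (280, 240) [623.  68.   1.] (300, 310) [666.  66.  40.] (340, 300) [653.  42.  33.] (350, 319) [661.  37.  37.] 
w4 [695.1 150.  185.4] bench [626.  201.3   1.1] [825.7  56.2   1.6]
(150, 320) [690. 132.  41.] (220, 320) [681. 101.  35.] (245, 305) [674.  99.  54.] (255, 335) [685.  95.  64.] (270, 305) [674.  98.  75.] (280, 285) [670. 102.  87.] (255, 282) [651.  76.   1.] (255, 360) [693.  63.   1.] (270, 250) [631.  73.   2.] (275, 400) [712.  44.   0.] (280, 240) [623.  68.   1.] (300, 310) [676.  97.  93.] (340, 300) [675.  99. 114.] (350, 319) [661.  37.  37.]
```

Run:
```python
from h import *
for n,tz in (("w1",330.1),("w2",82.),("w3",4.5),("w4",4.1)):
    d=load(n+".npz");P=cloud(d)
    tc={"w1":(533.9,45)}.get(n,(676,87.0))
    a=np.radians(-17 if n!="w1" else -15.5); yv=np.array([np.cos(a),np.sin(a)]); xv=np.array([-yv[1],yv[0]])
    q=P-[*tc,0]; s=q[...,:2]@xv; t=q[...,:2]@yv; z=P[...,2]-tz
    m=(d["range_z"]>0)&(abs(s)<14)&(abs(t)<52)&(z>38)&(z<90)
    if m.sum(): print(n,m.sum(),"z-tcp",np.percentile(z[m],[0,1,5,20]).round(1),"s",np.percentile(s[m],[2,98]).round(1),"t",np.percentile(t[m],[2,98]).round(1))
    for lo in range(38,80,4):
        k=m&(z>=lo)&(z<lo+4); print(lo,k.sum(),(t[k].min().round(0),t[k].max().round(0),s[k].min().round(0),s[k].max().round(0)) if k.sum() else '',end=" | ")
    print()
```

```text
w1 6260 z-tcp [50.7 52.6 55.8 62.9] s [-9.9 11.3] t [-48.1  48.4]
38 0  | 42 0  | 46 0  | 50 156 (np.float64(-43.0), np.float64(43.0), np.float64(-10.0), np.float64(10.0)) | 54 424 (np.float64(-49.0), np.float64(49.0), np.float64(-12.0), np.float64(11.0)) | 58 543 (np.float64(-49.0), np.float64(49.0), np.float64(-11.0), np.float64(11.0)) | 62 605 (np.float64(-49.0), np.float64(49.0), np.float64(-11.0), np.float64(11.0)) | 66 639 (np.float64(-49.0), np.float64(50.0), np.float64(-12.0), np.float64(11.0)) | 70 700 (np.float64(-49.0), np.float64(49.0), np.float64(-12.0), np.float64(12.0)) | 74 794 (np.float64(-49.0), np.float64(49.0), np.float64(-11.0), np.float64(12.0)) | 78 739 (np.float64(-52.0), np.float64(49.0), np.float64(-9.0), np.float64(12.0)) | 
w2 6773 z-tcp [42.  44.6 48.7 57.6] s [-9.8 13.2] t [-47.5  47.1]
38 0  | 42 140 (np.float64(-30.0), np.float64(30.0), np.float64(-10.0), np.float64(10.0)) | 46 318 (np.float64(-42.0), np.float64(42.0), np.float64(-11.0), np.float64(11.0)) | 50 446 (np.float64(-44.0), np.float64(43.0), np.float64(-11.0), np.float64(11.0)) | 54 506 (np.f
[... 1758 characters left out ...]
3.0), np.float64(6.0), np.float64(11.0)) | 50 279 (np.float64(-14.0), np.float64(13.0), np.float64(6.0), np.float64(11.0)) | 54 287 (np.float64(-14.0), np.float64(13.0), np.float64(6.0), np.float64(11.0)) | 58 334 (np.float64(-14.0), np.float64(13.0), np.float64(6.0), np.float64(11.0)) | 62 342 (np.float64(-14.0), np.float64(13.0), np.float64(6.0), np.float64(12.0)) | 66 316 (np.float64(-14.0), np.float64(14.0), np.float64(6.0), np.float64(12.0)) | 70 199 (np.float64(-14.0), np.float64(13.0), np.float64(7.0), np.float64(12.0)) | 74 799 (np.float64(-11.0), np.float64(9.0), np.float64(-12.0), np.float64(12.0)) | 78 300 (np.float64(-21.0), np.float64(21.0), np.float64(-5.0), np.float64(14.0)) |
```

The wrist depth shows the fingers closed above the stem. The real fingertips stand about 40 mm behind the reported TCP: offset ≈40 mm when shut, 42 at 60 mm opening and 51 fully open, the same at every pose. So I treat tip z as tool_pos z + 40 and correct every height by that. The stem hasn't been touched, so I'll open and go lower in small steps, watching the force.

Emit:
send_rows --series "0 0 0 0 0.06; 0 0 0 0 0.06; 0 0 0 0 0.06; 0 0 0.012 0 0.06; 0 0 0.012 0 0.06; 0 0 0.01 0 0.06; 0 0 0 0 0.06"

```text
time_s: 6.18
tool_pos: [674.8, 86.9, -31.3]
orientation: [0.804, 0.594, -0.001, -0.001]
ft_force: [-0.1, -0.2, -0.2]
opening: 60.0
gripper_force: 0.0
```

Emit:
send_rows --series "0 0 0 0 0.02; 0 0 0 0 0.02; 0 0 0 0 0.02; 0 0 0 0 0.02"

```text
time_s: 6.68
tool_pos: [676.4, 87.1, -29.1]
orientation: [0.804, 0.594, 0.001, 0.0]
ft_force: [1.2, -0.3, 3.9]
opening: 28.3
gripper_force: 49.5
```

Emit:
send_rows --series "0 0 -0.01 0 0.02; 0 0 -0.03 0 0.02; 0 0 -0.04 0 0.02; 0 0 0 0 0.02"

```text
time_s: 7.18
tool_pos: [677.7, 87.4, 54.0]
orientation: [0.804, 0.594, 0.002, 0.001]
ft_force: [0.3, 0.9, -2.5]
opening: 28.2
gripper_force: 49.6
```

```bash
cat >> h.py <<'E'
def cellpt(tray,x,y):
    c,a={3:((464.3,322.7),-16.95),2:((457.0,-330.3),15.45)}[tray]; a=np.radians(a)
    return np.array([c[0]+x*np.cos(a)-y*np.sin(a),c[1]+x*np.sin(a)+y*np.cos(a)])
E
python3 -c "
from h import *
p=cellpt(3,51.5,3);print(p);go(*p,50,-16.95)"
```

```text
[514.43742719 310.55552   ]
t 7.17 tcp [677.7  87.4  54. ] yaw -17.1 open 28.2 -> shift [ 0.1654 -0.2216  0.0032] spin -0.002
```

Emit:
send_rows --series "0.012 -0.016 0 0 0.02; 0.03 -0.04 0 0 0.02; 0.04 -0.054 0 0 0.02; 0.04 -0.054 0 0 0.02; 0.03 -0.04 0 0 0.02; 0.0134 -0.0176 0 0 0.02; 0 0 0 0 0.02; 0 0 0 0 0.02"

```text
time_s: 8.18
tool_pos: [518.1, 302.0, 49.7]
orientation: [0.804, 0.594, -0.0, 0.0]
ft_force: [-0.0, -0.3, -2.7]
opening: 28.7
gripper_force: 49.7
```

```bash
python3 -c "
from h import *
d=snap('wrist','w5');go(*cellpt(3,51.5,3),-24,-16.95)"
```

```text
t 8.22 tcp [518.4 301.7  49.8] yaw -17.1 open 28.3 -> shift [ 0.0073 -0.0064  0.0738] spin -0.003
```

View pics/w5.png

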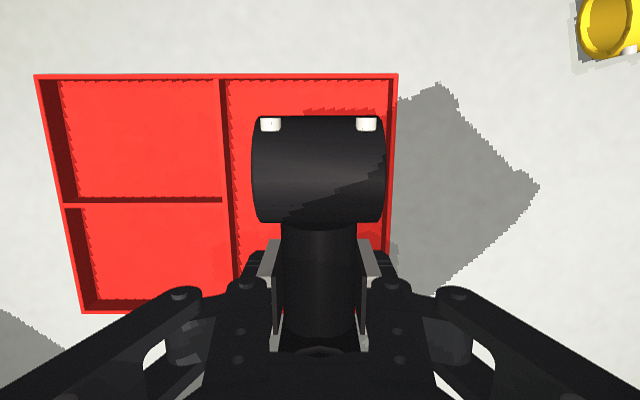

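The stem hangs over the long cell, aligned with it. The tray's far rim corners are at (35,75) and (397,74), and the divider top is at (222,80). I'll check the tray pose from these.

```bash
python3 -c "
from h import *
d=load('w5.npz')
print(onz(d,[(35,74),(398,73),(222,78)],18).round(1)); print([cellpt(3,*q).round(1) for q in((-104.5,78),(104.5,78),(0,78))])
print(onz(d,[(318,118)],40+80))"
```

```text
[[387.6 427.   18. ]
 [585.7 366.6  18. ]
 [488.8 393.6  18. ]]
[array([387.1, 427.8]), array([587. , 366.8]), array([487. , 397.3])]
[[536.09126862 360.37614026 120.        ]]
```

Emit:
send_rows --series "0.0073 -0.0064 0 0 0.02; 0 0 0.02 0 0.02; 0 0 0.025 0 0.02; 0 0 0.02 0 0.02; 0 0 0.005 0 0.02; 0 0 0 0 0.02; 0 0 0 0 0.02"

```text
time_s: 9.1
tool_pos: [514.7, 311.8, -18.9]
orientation: [0.804, 0.594, 0.001, 0.0]
ft_force: [0.1, 0.3, -2.3]
opening: 28.5
gripper_force: 49.8
```

Emit:
send_rows --series "0 0 0.003 0 0.02; 0 0 0.002 0 0.02; 0 0 0.001 0 0.02; 0 0 0 0 0.02"

```text
time_s: 9.6
tool_pos: [514.0, 311.5, -25.9]
orientation: [0.804, 0.594, -0.0, 0.0]
ft_force: [1.2, 0.1, -2.4]
opening: 28.2
gripper_force: 49.8
```

Emit:
send_rows --series "0 0 0.001 0 0.02; 0 0 0.0005 0 0.02; 0 0 0 0 0.02"

```text
time_s: 9.98
tool_pos: [514.2, 311.6, -26.2]
orientation: [0.804, 0.594, 0.0, 0.0]
ft_force: [-3.6, -0.7, 9.7]
opening: 28.2
gripper_force: 51.0
```

Emit:
send_rows --series "0 0 0 0 0.045; 0 0 0 0 0.045; 0 0 0 0 0.045; 0 0 -0.02 0 0.045; 0 0 -0.04 0 0.055; 0 0 -0.05 0 0.06; 0 0 0 0 0.06"

```text
time_s: 10.85
tool_pos: [516.4, 313.0, 86.6]
orientation: [0.804, 0.594, 0.003, 0.0]
ft_force: [-0.0, -0.0, -0.3]
opening: 59.7
gripper_force: 0.0
```

```bash
python3 -c "
from h import *
d=snap('wrist','w6');P=cloud(d)
g=(d['range_z']>0)&(P[...,2]>26)&(P[...,2]<60)&(np.hypot(P[...,0]-514,P[...,1]-311)<85)
print(cv2.minAreaRect(P[g][:,:2].astype(np.float32)),np.percentile(P[g][:,2],[50,98]),cellpt(3,51.5,0))
go(519.5,59.5,60,-16.95)"
```

```text
((513.7517700195312, 309.75616455078125), (125.66961669921875, 43.842063903808594), 73.07057189941406) [38.90599693 44.460352  ] [513.56281601 307.6858414 ]
t 10.9 tcp [515.3 312.2  84.4] yaw -17.1 open 60.1 -> shift [-0.2404  0.0782  0.0239] spin -0.002
```

Emit:
send_rows --series "-0.015 0.005 0 0 0.06; -0.035 0.011 0 0 0.06; -0.05 0.0162 0 0 0.06; -0.05 0.0162 0 0 0.06; -0.05 0.0162 0 0 0.06; -0.025 0.009 0 0 0.06; -0.0154 0.0046 0.024 0 0.06; 0 0 0 0 0.06"

```text
time_s: 11.9
tool_pos: [515.6, 56.9, 56.4]
orientation: [0.805, 0.593, -0.002, -0.001]
ft_force: [0.3, 0.7, -0.5]
opening: 59.9
gripper_force: 0.0
```

```bash
python3 -c "
from h import *
d=snap('wrist','w7');P=cloud(d)
g=(d['range_z']>0)&(P[...,2]>33)&(P[...,2]<50)&(np.hypot(P[...,0]-519.5,P[...,1]-59.5)<32)
print(g.sum(),cv2.minEnclosingCircle(P[g][:,:2].astype(np.float32)),np.percentile(P[g][:,2],[50,98]))
go(519.5,59.5,-26,-16.95)"
```

```text
1287 ((517.7657470703125, 59.08447265625), 18.074050903320312) [40.17439595 41.73566826]
t 11.95 tcp [516.6  57.9  57.4] yaw -17.2 open 60.1 -> shift [0.0026 0.0026 0.0834] spin -0.004
```

View pics/w7.png

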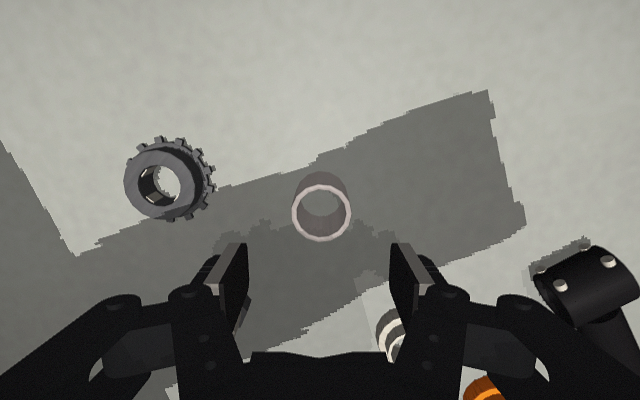

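The spacer's rim is centred at (321,212), midway between the pads. I'll descend.

Emit:
send_rows --series "0.0016 0.001 0.02 0 0.06; 0 0 0.03 0 0.06; 0 0 0.023 0 0.06; 0 0 0.01 0 0.06; 0 0 0 0 0.02; 0 0 0 0 0.02; 0 0 0 0 0.02; 0 0 0 0 0.02" --force 30

```text
time_s: 12.95
tool_pos: [520.2, 60.0, -23.7]
orientation: [0.804, 0.594, 0.0, 0.0]
ft_force: [-0.8, -0.1, 3.4]
opening: 35.4
gripper_force: 30.2
```

Emit:
send_rows --series "0 0 -0.01 0 0.02; 0 0 -0.03 0 0.02; 0 0 -0.03 0 0.02; 0 0 0 0 0.02"

```text
time_s: 13.45
tool_pos: [521.5, 60.2, 48.4]
orientation: [0.804, 0.594, 0.002, 0.001]
ft_force: [0.1, -0.8, -0.0]
opening: 35.0
gripper_force: 30.1
```

```bash
python3 -c "
from h import *
go(*cellpt(3,-51.5,38.25),-20.7,-16.95)"
```

```text
t 13.45 tcp [521.5  60.2  48.4] yaw -17.1 open 35.0 -> shift [ 0.2722 -0.1837  0.0688] spin -0.002
```

Emit:
send_rows --series "0.015 -0.01 0 0 0.02; 0.035 -0.0237 0 0 0.02; 0.045 -0.03 0 0 0.02; 0.045 -0.03 0 0 0.02; 0.045 -0.03 0 0 0.02; 0.045 -0.03 0 0 0.02; 0.027 -0.02 0 0 0.02; 0.0152 -0.01 0 0 0.02"

```text
time_s: 14.45
tool_pos: [422.1, 375.7, 44.7]
orientation: [0.804, 0.595, -0.001, 0.0]
ft_force: [0.6, -0.0, 0.5]
opening: 35.4
gripper_force: 30.1
```

Emit:
send_rows --series "0 0 0.01 0 0.02; 0 0 0.025 0 0.02; 0 0 0.015 0 0.02; 0 0 0 0 0.02"

```text
time_s: 14.95
tool_pos: [423.4, 372.5, -5.7]
orientation: [0.805, 0.594, -0.002, 0.0]
ft_force: [-0.3, -1.3, -0.2]
opening: 35.2
gripper_force: 30.1
```

```bash
python3 -c "
from h import *
go(*cellpt(3,-51.5,38.25),-20.7,-16.95)"
```

```text
t 14.95 tcp [423.4 372.5  -5.7] yaw -17.1 open 35.2 -> shift [0.0026 0.0021 0.015 ] spin -0.003
```

Emit:
send_rows --series "0.0026 0.002 0.006 0 0.02; 0 0 0.004 0 0.02; 0 0 0.003 0 0.02; 0 0 0 0 0.02; 0 0 0 0 0.02"

```text
time_s: 15.58
tool_pos: [426.7, 376.1, -17.1]
orientation: [0.804, 0.594, 0.0, 0.0]
ft_force: [0.9, 0.2, -1.3]
opening: 35.2
gripper_force: 30.1
```

Emit:
send_rows --series "0 0 0.001 0 0.02; 0 0 0.001 0 0.02; 0 0 0.001 0 0.02; 0 0 0 0 0.02"

```text
time_s: 16.08
tool_pos: [426.6, 376.0, -20.4]
orientation: [0.804, 0.594, -0.0, 0.0]
ft_force: [0.1, -0.2, -0.0]
opening: 35.3
gripper_force: 30.1
```

Emit:
send_rows --series "0 0 0.001 0 0.02; 0 0 0 0 0.02"

```text
time_s: 16.32
tool_pos: [426.8, 376.1, -20.7]
orientation: [0.804, 0.594, 0.0, -0.0]
ft_force: [-1.6, -1.2, 7.1]
opening: 35.4
gripper_force: 30.7
```

Contact with the floor. I'll release and go for the cup.

Emit:
send_rows --series "0 0 0 0 0.05; 0 0 0 0 0.05; 0 0 0 0 0.05; 0 0 -0.02 0 0.05; 0 0 -0.04 0 0.06; 0 0 -0.04 0 0.06; 0 0 0 0 0.06"

```text
time_s: 17.2
tool_pos: [428.4, 377.5, 81.7]
orientation: [0.804, 0.594, 0.003, -0.0]
ft_force: [0.5, -0.4, -1.0]
opening: 59.8
gripper_force: 0.0
```

```bash
python3 -c "
from h import *
d=snap('wrist','w8');P=cloud(d)
c=cellpt(3,-51.5,38.25)
g=(d['range_z']>0)&(P[...,2]>33)&(P[...,2]<60)&(np.hypot(P[...,0]-c[0],P[...,1]-c[1])<32)
print(c,g.sum(),cv2.minEnclosingCircle(P[g][:,:2].astype(np.float32)),np.percentile(P[g][:,2],[50,98]))
go(547.5,-62,50,-16.95)"
```

```text
[426.18847654 374.30256078] 1146 ((426.7974548339844, 374.5098876953125), 18.136516571044922) [43.03396241 44.73384996]
t 17.25 tcp [427.4 376.7  79.9] yaw -17.1 open 60.1 -> shift [-0.3842  0.2435  0.0294] spin -0.002
```

Emit:
send_rows --series "-0.018 0.011 0 0 0.06; -0.04 0.0255 0 0 0.06; -0.046 0.029 0 0 0.06; -0.046 0.029 0 0 0.06; -0.046 0.029 0 0 0.06; -0.046 0.029 0 0 0.06; -0.046 0.029 0 0 0.06; -0.046 0.029 0 0 0.06"

```text
time_s: 18.25
tool_pos: [528.6, -7.8, 77.5]
orientation: [0.804, 0.594, -0.001, -0.001]
ft_force: [0.8, 0.6, 0.9]
opening: 59.9
gripper_force: 0.0
```

Emit:
send_rows --series "-0.034 0.022 0.01 0 0.06; -0.016 0.011 0.01 0 0.06; 0 0 0.01 0 0.06; 0 0 0 0 0.06"

```text
time_s: 18.75
tool_pos: [545.2, -61.7, 47.3]
orientation: [0.804, 0.595, -0.001, -0.001]
ft_force: [-0.8, 0.2, -0.2]
opening: 59.6
gripper_force: 0.0
```

```bash
python3 -c "
from h import *
d=snap('wrist','w9');P=cloud(d)
g=(d['range_z']>0)&(P[...,2]>18)&(P[...,2]<35)&(np.hypot(P[...,0]-547.5,P[...,1]+62)<32)
c=cv2.minEnclosingCircle(P[g][:,:2].astype(np.float32));print(g.sum(),c,np.percentile(P[g][:,2],[50,98]))
go(*c[0],-25,-16.95)"
```

```text
1016 ((546.9000854492188, -62.16819763183594), 17.001670837402344) [26.03435884 27.7159804 ]
t 18.8 tcp [545.7 -61.5  48.1] yaw -17.0 open 60.1 -> shift [-0.0003  0.0014  0.0731] spin -0.001
```

View pics/w9.png

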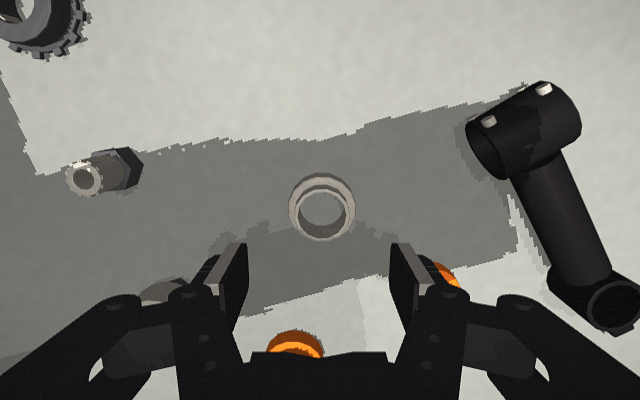

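The bright cup is centred at (322,207) between the pads, and the orange rings are clear of the fingers. I'll grip it by the skirt, just above the flange.

Emit:
send_rows --series "0 0.0014 0.02 0 0.06; 0 0 0.03 0 0.06; 0 0 0.016 0 0.06; 0 0 0.006 0 0.06; 0 0 0 0 0.06; 0 0 0 0 0.06"

```text
time_s: 19.55
tool_pos: [548.7, -62.7, -22.4]
orientation: [0.804, 0.595, 0.0, 0.0]
ft_force: [-0.0, -0.6, -0.7]
opening: 60.2
gripper_force: 0.0
```

Emit:
send_rows --series "0.001 -0.001 0.002 0 0.02; 0 0 0 0 0.02; 0 0 0 0 0.02; 0 0 0 0 0.02; 0 0 0 0 0.02" --force 40

```text
time_s: 20.18
tool_pos: [547.1, -61.4, -24.6]
orientation: [0.804, 0.594, 0.0, -0.0]
ft_force: [-2.4, 1.4, 6.3]
opening: 31.9
gripper_force: 42.9
```

Emit:
send_rows --series "0 0 -0.01 0 0.02; 0 0 -0.03 0 0.02; 0 0 -0.04 0 0.02; 0 0 0 0 0.02"

```text
time_s: 20.68
tool_pos: [549.8, -62.0, 58.1]
orientation: [0.804, 0.594, 0.002, 0.002]
ft_force: [0.9, 0.2, -1.0]
opening: 32.1
gripper_force: 41.2
```

```bash
python3 -c "
from h import *
go(*cellpt(3,-51.5,-38.25),-21.6,-16.95)"
```

```text
t 20.68 tcp [549.8 -62.   58.1] yaw -17.1 open 32.1 -> shift [ 0.3042 -0.2466  0.0786] spin -0.002
```

Emit:
send_rows --series "0.014 -0.0113 0 0 0.02; 0.034 -0.0275 0 0 0.02; 0.042 -0.034 0 0 0.02; 0.042 -0.034 0 0 0.02; 0.042 -0.034 0 0 0.02; 0.042 -0.034 0 0 0.02; 0.042 -0.034 0 0 0.02; 0.03 -0.025 0 0 0.02"

```text
time_s: 21.68
tool_pos: [405.8, 284.0, 53.6]
orientation: [0.804, 0.595, -0.001, -0.0]
ft_force: [0.1, 0.3, -1.6]
opening: 32.0
gripper_force: 41.2
```

Emit:
send_rows --series "0.0162 -0.0128 0 0 0.02; 0 0 0.01 0 0.02; 0 0 0.025 0 0.02; 0 0 0.022 0 0.02; 0 0 0 0 0.02; 0 0 0 0 0.02"

```text
time_s: 22.42
tool_pos: [400.9, 301.0, -2.2]
orientation: [0.804, 0.594, -0.0, 0.0]
ft_force: [0.8, 0.1, -0.6]
opening: 31.7
gripper_force: 41.2
```

```bash
python3 -c "
from h import *
go(*cellpt(3,-51.5,-38.25),-21.6,-16.95)"
```

```text
t 22.43 tcp [400.9 301.   -2.2] yaw -17.1 open 31.7 -> shift [0.001  0.0028 0.0194] spin -0.003
```

Emit:
send_rows --series "0.001 0.003 0.006 0 0.02; 0 0 0.006 0 0.02; 0 0 0.003 0 0.02; 0 0 0 0 0.02; 0 0 0.001 0 0.02; 0 0 0 0 0.02"

```text
time_s: 23.18
tool_pos: [404.1, 301.6, -18.3]
orientation: [0.804, 0.594, 0.0, 0.0]
ft_force: [0.4, -0.3, -0.4]
opening: 32.0
gripper_force: 41.2
```

Emit:
send_rows --series "0 0 0.001 0 0.02; 0 0 0.001 0 0.02; 0 0 0.001 0 0.02; 0 0 0 0 0.02"

```text
time_s: 23.68
tool_pos: [404.1, 301.5, -21.4]
orientation: [0.804, 0.594, -0.0, 0.0]
ft_force: [0.3, 0.6, -1.2]
opening: 31.9
gripper_force: 41.2
```

Emit:
send_rows --series "0 0 0.001 0 0.02; 0 0 0 0 0.02"

```text
time_s: 23.92
tool_pos: [404.1, 301.6, -21.6]
orientation: [0.804, 0.594, 0.0, 0.0]
ft_force: [-1.6, -2.9, 9.2]
opening: 31.7
gripper_force: 44.5
```

Emit:
send_rows --series "0 0 0 0 0.05; 0 0 0 0 0.05; 0 0 0 0 0.05; 0 0 -0.02 0 0.05; 0 0 -0.04 0 0.06; 0 0 -0.04 0 0.065; 0 0 0 0 0.065"

```text
time_s: 24.8
tool_pos: [405.9, 302.9, 80.4]
orientation: [0.804, 0.594, 0.003, 0.0]
ft_force: [0.6, -0.3, 0.0]
opening: 65.3
gripper_force: 0.0
```

```bash
python3 -c "
from h import *
d=snap('wrist','w10');P=cloud(d)
c=cellpt(3,-51.5,-38.25)
g=(d['range_z']>0)&(P[...,2]>20)&(P[...,2]<40)&(np.hypot(P[...,0]-c[0],P[...,1]-c[1])<28)
print(c,g.sum(),cv2.minEnclosingCircle(P[g][:,:2].astype(np.float32)),np.percentile(P[g][:,2],[50,98]))
go(425,100.7,50,15.45)"
```

```text
[403.88589144 301.12575641] 791 ((404.14642333984375, 300.7556457519531), 16.946044921875) [28.89180599 30.65115114]
t 24.85 tcp [404.9 302.2  78.7] yaw -17.1 open 64.9 -> shift [-0.1868  0.0783  0.0285] spin -0.568
```

View pics/w10.png

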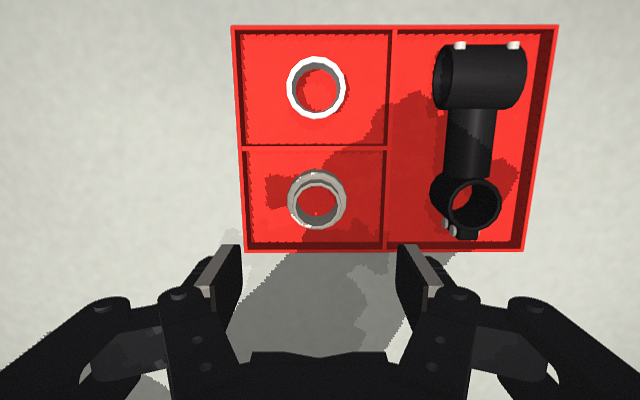

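The three-cell tray is complete: spacer (316,88), cup (317,200) and stem (475,130) all stand flat in their cells. Next is the freewheel.

Emit:
send_rows --series "-0.014 0.006 0 0 0.07; -0.035 0.0145 0.004 0 0.07; -0.046 0.0193 0.008 0 0.07; -0.046 0.0193 0.008 0 0.07; -0.03 0.0125 0.008 0 0.07; -0.0158 0.0067 0 0 0.07; 0 0 0 -0.142 0.07; 0 0 0 -0.142 0.07"

```text
time_s: 25.85
tool_pos: [422.7, 98.5, 48.5]
orientation: [0.711, 0.703, -0.001, -0.001]
ft_force: [0.1, -0.0, 0.6]
opening: 69.9
gripper_force: 0.0
```

Emit:
send_rows --series "0 0 0 -0.142 0.07; 0 0 0 -0.142 0.07; 0 0 0 0 0.07; 0 0 0 0 0.07"

```text
time_s: 26.35
tool_pos: [423.5, 99.5, 49.1]
orientation: [0.607, 0.795, -0.001, -0.0]
ft_force: [0.3, 0.3, -0.2]
opening: 70.1
gripper_force: 0.0
```

```bash
python3 -c "
from h import *
d=snap('wrist','w11');P=cloud(d)
g=(d['range_z']>0)&(P[...,2]>16)&(P[...,2]<32)&(np.hypot(P[...,0]-425,P[...,1]-100.7)<32)
c=cv2.minEnclosingCircle(P[g][:,:2].astype(np.float32));print(g.sum(),c,np.percentile(P[g][:,2],[50,98]))
go(*c[0],-31,15.45)"
```

```text
2984 ((423.897216796875, 100.96717834472656), 22.979541778564453) [22.42773361 23.84142537]
t 26.4 tcp [423.7  99.6  49.3] yaw 15.3 open 70.4 -> shift [0.0012 0.0007 0.0803] spin -0.002
```

View pics/w11.png

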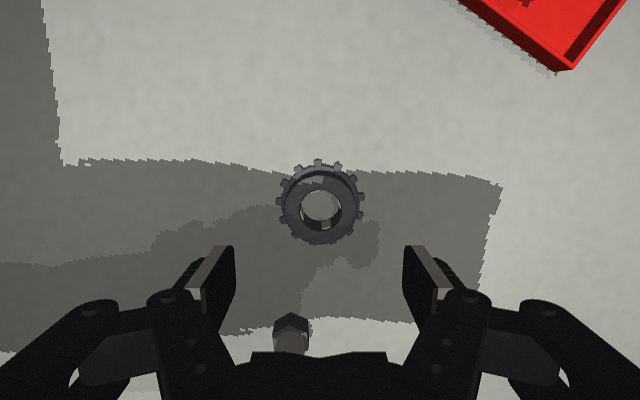

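The freewheel is centred at (320,205) between the pads. I'll grip the smooth body with the tips about 9 mm up, above the teeth.

Emit:
send_rows --series "0.001 0.0007 0.02 0 0.07; 0 0 0.03 0 0.07; 0 0 0.022 0 0.07; 0 0 0.006 0 0.07; 0 0 0 0 0.07; 0 0 0 0 0.07"

```text
time_s: 27.15
tool_pos: [425.2, 101.3, -27.6]
orientation: [0.606, 0.796, 0.0, 0.0]
ft_force: [0.1, 0.8, 0.0]
opening: 69.9
gripper_force: 0.0
```

Emit:
send_rows --series "0.0 0.001 0.003 0 0.07; 0 0 0 0 0.035; 0 0 0 0 0.035; 0 0 0 0 0.035; 0 0 0 0 0.035; 0 0 0 0 0.035" --force 50

```text
time_s: 27.9
tool_pos: [425.5, 101.5, -30.8]
orientation: [0.605, 0.796, 0.0, 0.0]
ft_force: [-2.6, -0.1, 6.8]
opening: 43.0
gripper_force: 50.5
```

Emit:
send_rows --series "0 0 -0.01 0 0.035; 0 0 -0.03 0 0.035; 0 0 -0.04 0 0.035; 0 0 0 0 0.035; 0 0 0 0 0.035"

```text
time_s: 28.52
tool_pos: [425.3, 101.4, 48.6]
orientation: [0.606, 0.796, -0.0, 0.0]
ft_force: [-0.9, 0.2, -2.8]
opening: 43.0
gripper_force: 51.8
```

```bash
python3 -c "
from h import *
go(*cellpt(2,41.5,0),-27.8,15.45)"
```

```text
t 28.52 tcp [425.3 101.4  48.6] yaw 15.5 open 43.0 -> shift [-0.4245 -0.0431  0.0765] spin 0.0
```

Emit:
send_rows --series "-0.018 -0.0018 0 0 0.035; -0.042 -0.0043 0 0 0.035; -0.05 -0.005 0 0 0.035; -0.05 -0.005 0 0 0.035; -0.05 -0.005 0 0 0.035; -0.05 -0.005 0 0 0.035; -0.05 -0.005 0 0 0.035; -0.05 -0.005 0 0 0.035"

```text
time_s: 29.52
tool_pos: [485.9, -256.4, 47.2]
orientation: [0.606, 0.796, -0.0, -0.001]
ft_force: [1.5, 1.3, -2.0]
opening: 43.2
gripper_force: 51.7
```

Emit:
send_rows --series "-0.04 -0.004 0 0 0.035; -0.0245 -0.003 0 0 0.035; 0 0 0 0 0.035; 0 0 0 0 0.035"

```text
time_s: 30.02
tool_pos: [496.3, -318.2, 47.6]
orientation: [0.606, 0.796, -0.0, -0.001]
ft_force: [-0.7, 0.3, -2.3]
opening: 43.7
gripper_force: 51.8
```

```bash
python3 -c "
from h import *
d=snap('wrist','w12')
go(*cellpt(2,41.5,0),-27.8,15.45)
pts=[(-103.5,53),(103.5,53),(103.5,-53)]
w=[np.r_[cellpt(2,*q),18] for q in pts];print(np.round(w,1),proj(d,w).round(0))"
```

```text
t 30.07 tcp [ 496.5 -318.1   47.9] yaw 15.5 open 43.5 -> shift [-0.0014  0.0003  0.0757] spin 0.001
[[ 343.1 -306.8   18. ]
 [ 542.6 -251.6   18. ]
 [ 570.9 -353.8   18. ]] [[ 73. 126.]
 [425. 127.]
 [413. 289.]]
```

View pics/w12.png

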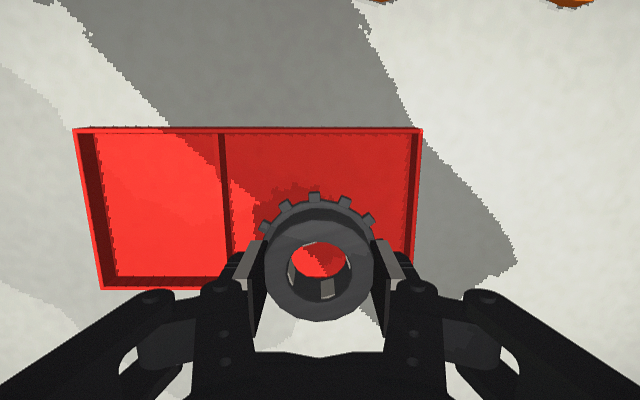

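The freewheel is level and over the larger cell. The tray corners at (74,128) and (422,128) match the prediction. I'll lower it.

Emit:
send_rows --series "-0.0014 0 0.02 0 0.035; 0 0 0.025 0 0.035; 0 0 0.018 0 0.035; 0 0 0.006 0 0.035; 0 0 0 0 0.035; 0 0 0 0 0.035"

```text
time_s: 30.82
tool_pos: [498.1, -320.6, -19.4]
orientation: [0.605, 0.796, 0.0, 0.001]
ft_force: [0.5, -0.0, -1.7]
opening: 43.4
gripper_force: 51.7
```

Emit:
send_rows --series "0 0 0.003 0 0.035; 0 0 0.002 0 0.035; 0 0 0.001 0 0.035; 0 0 0 0 0.035; 0 0 0.001 0 0.035; 0 0 0 0 0.035"

```text
time_s: 31.58
tool_pos: [497.5, -320.5, -27.3]
orientation: [0.606, 0.796, -0.0, -0.0]
ft_force: [0.3, -0.1, -0.8]
opening: 43.4
gripper_force: 51.7
```

Emit:
send_rows --series "0 0 0.001 0 0.035; 0 0 0 0 0.035; 0 0 0 0 0.035"

```text
time_s: 31.95
tool_pos: [497.7, -320.6, -27.8]
orientation: [0.606, 0.796, -0.0, 0.0]
ft_force: [-1.3, 1.6, 5.1]
opening: 43.3
gripper_force: 52.5
```

Emit:
send_rows --series "0 0 0 0 0.062; 0 0 0 0 0.062; 0 0 0 0 0.062; 0 0 -0.02 0 0.062; 0 0 -0.04 0 0.06; 0 0 -0.045 0 0.055; 0 0 0 0 0.05; 0 0 0 0 0.05"

```text
time_s: 32.95
tool_pos: [497.4, -320.4, 76.4]
orientation: [0.606, 0.796, -0.0, -0.0]
ft_force: [0.3, -0.4, -0.1]
opening: 50.0
gripper_force: 0.0
```

```bash
python3 -c "
from h import *
d=snap('wrist','w13');P=cloud(d)
c=cellpt(2,41.5,0)
g=(d['range_z']>0)&(P[...,2]>20)&(P[...,2]<40)&(np.hypot(P[...,0]-c[0],P[...,1]-c[1])<36)
print(c,g.sum(),cv2.minEnclosingCircle(P[g][:,:2].astype(np.float32)),np.percentile(P[g][:,2],[50,98]))
go(430.5,0.5,60,15.45)"
```

```text
[ 497.00032677 -319.24451005] 2393 ((497.53955078125, -320.57879638671875), 22.90711212158203) [25.42367717 26.90144526]
t 33.0 tcp [ 497.  -320.2   75.8] yaw 15.5 open 50.0 -> shift [0.3268 0.0214 0.0161] spin 0.0
```

Emit:
send_rows --series "0.018 0.0012 0 0 0.05; 0.042 0.0027 0 0 0.05; 0.05 0.0033 0 0 0.05; 0.05 0.0033 0 0 0.05; 0.05 0.0033 0 0 0.05; 0.05 0.0033 0 0 0.05; 0.042 0.0027 0 0 0.05; 0.0248 0.0016 0.016 0 0.05"

```text
time_s: 34.0
tool_pos: [429.8, 2.5, 60.6]
orientation: [0.605, 0.796, 0.0, 0.0]
ft_force: [0.0, 0.1, -0.4]
opening: 50.2
gripper_force: 0.0
```

Emit:
send_rows --series "0 0 0 0 0.05; 0 0 0 0 0.05"

```text
time_s: 34.25
tool_pos: [430.6, 0.0, 60.6]
orientation: [0.605, 0.796, -0.0, -0.0]
ft_force: [0.2, -0.6, -0.1]
opening: 49.9
gripper_force: 0.0
```

```bash
python3 -c "
from h import *
d=snap('wrist','w14');P=cloud(d)
g=(d['range_z']>0)&(P[...,2]>32)&(P[...,2]<50)&(np.hypot(P[...,0]-430,P[...,1]-0.5)<25)
c=cv2.minEnclosingCircle(P[g][:,:2].astype(np.float32));print(g.sum(),c,np.percentile(P[g][:,2],[50,98]))
go(*c[0],-23,15.45)"
```

```text
768 ((429.62060546875, 0.16222207248210907), 10.50271224975586) [40.10644925 41.56014335]
t 34.3 tcp [ 4.311e+02 -3.000e-01  6.080e+01] yaw 15.5 open 50.0 -> shift [ 0.0008 -0.0013  0.0838] spin 0.0
```

View pics/w14.png

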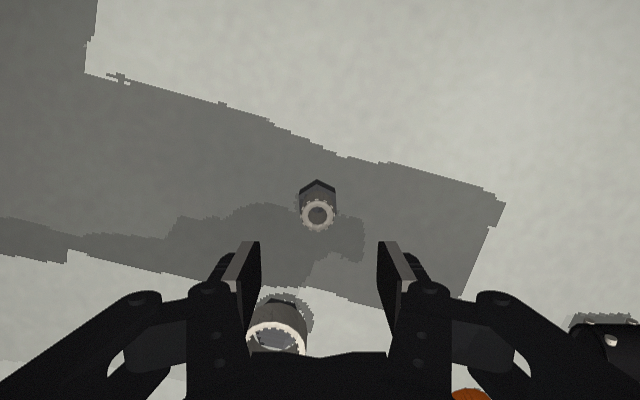

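The remover's shank is centred at (318,214) between the pads, and the socket at (277,335) is well clear. I'll descend.

Emit:
send_rows --series "0.001 -0.001 0.02 0 0.05; 0 0 0.03 0 0.05; 0 0 0.024 0 0.05; 0 0 0.008 0 0.05; 0 0 0 0 0.05; 0 0 0 0 0.008; 0 0 0 0 0.008; 0 0 0 0 0.008" --force 50

```text
time_s: 35.3
tool_pos: [430.6, 0.8, -20.3]
orientation: [0.605, 0.796, 0.0, 0.001]
ft_force: [-1.2, -0.5, 5.7]
opening: 18.2
gripper_force: 48.8
```

Emit:
send_rows --series "0 0 0 0 0.008; 0 0 0 0 0.008"

```text
time_s: 35.55
tool_pos: [430.6, 0.7, -20.3]
orientation: [0.605, 0.796, 0.0, 0.001]
ft_force: [-0.8, -1.3, 6.0]
opening: 18.2
gripper_force: 48.8
```

Emit:
send_rows --series "0 0 -0.01 0 0.008; 0 0 -0.03 0 0.008; 0 0 -0.04 0 0.008; 0 0 0 0 0.008; 0 0 0 0 0.008"

```text
time_s: 36.17
tool_pos: [429.7, 0.9, 58.8]
orientation: [0.605, 0.796, 0.0, 0.0]
ft_force: [0.0, 0.6, -1.6]
opening: 18.0
gripper_force: 49.1
```

```bash
python3 -c "
from h import *
go(*cellpt(2,-60.5,0),-17.3,15.45)"
```

```text
t 36.17 tcp [429.7   0.9  58.8] yaw 15.5 open 18.0 -> shift [-0.3264 -0.1226  0.0761] spin 0.0
```

Emit:
send_rows --series "-0.018 -0.0068 0 0 0.008; -0.04 -0.015 0 0 0.008; -0.05 -0.0188 0 0 0.008; -0.05 -0.0188 0 0 0.008; -0.05 -0.0188 0 0 0.008; -0.05 -0.0188 0 0 0.008; -0.04 -0.015 0 0 0.008; -0.0284 -0.0106 0 0 0.008"

```text
time_s: 37.17
tool_pos: [397.5, -347.8, 57.3]
orientation: [0.606, 0.795, -0.0, -0.001]
ft_force: [0.1, -0.1, -0.7]
opening: 18.1
gripper_force: 49.1
```

Emit:
send_rows --series "0 0 0 0 0.008; 0 0 0.02 0 0.008; 0 0 0.025 0 0.008; 0 0 0.015 0 0.008; 0 0 0 0 0.008; 0 0 0 0 0.008"

```text
time_s: 37.92
tool_pos: [399.1, -346.4, -0.7]
orientation: [0.605, 0.796, -0.0, 0.0]
ft_force: [0.6, 0.2, -0.4]
opening: 17.4
gripper_force: 49.0
```

```bash
python3 -c "
from h import *
go(*cellpt(2,-60.5,0),-17.3,15.45)"
```

```text
t 37.92 tcp [ 399.1 -346.4   -0.7] yaw 15.5 open 17.4 -> shift [ 0.0001 -0.0004  0.0166] spin 0.001
```

Emit:
send_rows --series "0 0 0.007 0 0.008; 0 0 0.005 0 0.008; 0 0 0.002 0 0.008; 0 0 0 0 0.008; 0 0 0 0 0.008"

```text
time_s: 38.55
tool_pos: [398.7, -346.5, -15.1]
orientation: [0.606, 0.796, -0.0, 0.0]
ft_force: [0.4, 0.5, -0.6]
opening: 17.8
gripper_force: 49.0
```

Emit:
send_rows --series "0 0 0.001 0 0.008; 0 0 0.001 0 0.008; 0 0 0 0 0.008; 0 0 0 0 0.008"

```text
time_s: 39.05
tool_pos: [398.7, -346.5, -17.3]
orientation: [0.606, 0.796, -0.0, 0.0]
ft_force: [-0.6, 0.3, -0.5]
opening: 18.0
gripper_force: 49.1
```

Emit:
send_rows --series "0 0 0.001 0 0.008; 0 0 0 0 0.008; 0 0 0 0 0.008"

```text
time_s: 39.42
tool_pos: [398.8, -346.6, -17.3]
orientation: [0.606, 0.796, -0.0, 0.0]
ft_force: [-2.4, 2.6, 11.0]
opening: 18.2
gripper_force: 50.5
```

Emit:
send_rows --series "0 0 0 0 0.04; 0 0 0 0 0.04; 0 0 0 0 0.04; 0 0 -0.02 0 0.04; 0 0 -0.04 0 0.04; 0 0 -0.05 0 0.04; 0 0 -0.05 0 0.04; 0 0 0 0 0.04"

```text
time_s: 40.42
tool_pos: [400.5, -348.0, 145.5]
orientation: [0.605, 0.796, -0.0, 0.003]
ft_force: [-0.1, -0.2, -0.5]
opening: 40.2
gripper_force: 0.0
```

Run:
```python
from h import *
d=snap('wrist','w15');P=cloud(d)
for n,c,zl,r in (("rem",cellpt(2,-60.5,0),34,30),("fw",cellpt(2,41.5,0),20,36)):
    g=(d['range_z']>0)&(P[...,2]>zl)&(P[...,2]<50)&(np.hypot(P[...,0]-c[0],P[...,1]-c[1])<r)
    print(n,c,g.sum(),cv2.minEnclosingCircle(P[g][:,:2].astype(np.float32)),np.percentile(P[g][:,2],[50,98]))
T0=load("top0.npz")["color"]; T=snap("top","top1"); 
for nm,(u,v) in dict(long=(372,155),sock=(372,249)).items():
    s=np.s_[v-16:v+16,u-32:u+32]; print(nm,"pixel diff",np.abs(T["color"][s].astype(int)-T0[s]).mean().round(2))
```

```text
rem [ 398.68627061 -346.41703957] 400 ((398.7677307128906, -346.9458312988281), 10.439576148986816) [43.20613887 44.95546021]
fw [ 497.00032677 -319.24451005] 1548 ((497.30499267578125, -320.7900085449219), 22.941770553588867) [25.39760508 27.00186248]
long pixel diff 8.31
sock pixel diff 10.64
```

View pics/top1.png

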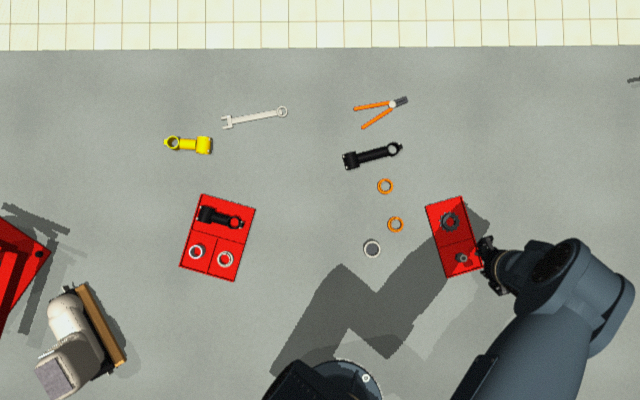

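The top view shows all five parts in their cells: three-cell tray with stem (220,217), spacer (196,252) and cup (226,259), two-cell tray with freewheel (449,221) and remover (461,258). The long stem (372,155) and the socket (372,249) haven't moved, and the gripper is clear and empty, so I'm handing in.

```bash
python3 -c "
from cell import sign_off
print(sign_off())"
```

```text
the job is handed in; nothing more can be done
None
```

Both kits are in their trays: each part is upright on the floor of the right cell, the gripper is empty and clear, the long stem and socket haven't moved, and the job is handed in at about 40 s of the 109 s allowed (no verdict was returned).

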